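Poise the price marker over the sticker

TASK

Pull the blue marker up out of its stand, carry it over the top of the row of standing kits without touching them, and finish with it held upright, nib down, the nib poised about a centimetre above the middle of the blank white sticker on the flat kit. Do not touch the flat kit at all with marker or robot, and leave everything else where it is; finish while still holding the marker steady, without putting it down or letting go.

Things in the scene. Friction and masses are not known exactly. Their poses are not given: they have to be found in the camera images.
- marker_blue: the marker to use: blue, white band and top ring, 150 mm long, barrel 15 mm across, about 30 g. Origin: end of the nib (6 mm across, full barrel from 18 mm up); z runs from nib up along the barrel. Starts nib down in a well, leaning a few degrees at most, nib end on the well floor 10 mm above the table, its upper 95 mm above the stand. Its well varies.
- marker_red: a red marker of the same shape; stays in the stand. 150 mm long, barrel 15 mm across, about 30 g. Origin: end of the nib (6 mm across, full barrel from 18 mm up); z runs from nib up along the barrel. Starts nib down in a well, leaning a few degrees at most, nib end on the well floor 10 mm above the table, its upper 95 mm above the stand.
- marker_green: a green marker of the same shape; stays in the stand. 150 mm long, barrel 15 mm across, about 30 g. Origin: end of the nib (6 mm across, full barrel from 18 mm up); z runs from nib up along the barrel. Starts nib down in a well, leaning a few degrees at most, nib end on the well floor 10 mm above the table, its upper 95 mm above the stand.
- stand: grey marker stand, a fixed block 200 x 64 mm and 65 mm tall. Origin: centre of its underside; x along its length, z up. Three round upright wells 17 mm across and 55 mm deep lie at x = -65, 0 and 65 mm on its centre line. It may be on either side of the row of standing kits.
- kit: dark blue model-kit box lying flat, 170 x 110 mm and 50 mm tall, loose, about 0.6 kg, with a yellow band round its sides, a green picture at its -x end and the round white sticker at its +x end. Origin: centre of its underside; x along its length, z up. It lies on the other side of the row from the stand.
- sticker (a point): centre of the upper face of the blank white price sticker, a disc 28 mm across on top of the flat kit box, 50.5 mm above the table, at x = 45, y = 20 mm in the kit's frame; z up.
- row: row of six upright kit boxes of various colours in a low black tray, standing between the stand and the flat kit; a fixed block 302 mm long (its x axis, roughly away from the robot), 96 mm wide (its y axis), the tallest box reaching 145 mm. Origin: centre of its underside, z up.
- row_top (a point): point above the middle of the row, 145 mm above the table, level with the top of its tallest box; axes as those of the row.
- jar_a: bystander: a small orange paint jar with a white lid, 34 mm across, 50 mm tall. Origin: centre of its underside.
- jar_b: bystander: a small dark green paint jar with a white lid, 34 mm across, 50 mm tall. Origin: centre of its underside.
- tape: bystander: a ring of tan tape, 70 mm across, 20 mm tall. Origin: centre of its underside.
- model_car: bystander: a green model car, 90 x 44 x 38 mm. Origin: centre of its underside.

How it is judged:
On the way, in this order (a step that is already met when the one before it is completed fails the run):
1. the blue marker is held by the fingers with its nib above the top of the stand (height (world z) of marker_blue above 0.068 m and contact force between marker_blue and the fingers above 0.5 N), for 0.1 s.
2. the held marker's nib passes over the middle line of the row (within 30 mm of it, within 160 mm of its centre lengthwise), higher than its tallest box (z of marker_blue in the frame of row_top above 0 m and contact force between marker_blue and the fingers above 0.5 N and x of marker_blue in the frame of row_top between -0.16 and 0.16 m and y of marker_blue in the frame of row_top between -0.03 and 0.03 m).
At the end, for the whole second after the job is handed in: Blue marker held still by the fingers (under 20 mm/s, 0.2 rad/s), touching nothing else, upright within 0.15 rad, nib 3 to 20 mm above the sticker and within 9 mm sideways of its centre; flat kit moved under 10 mm, other markers under 15 mm, bystanders under 20 mm (z of marker_blue in the frame of sticker between 0.003 and 0.02 m and horizontal distance between marker_blue and sticker below 0.009 m and angle between marker_blue's own z axis and vertical below 0.15 rad and contact force between marker_blue and the fingers above 0.5 N and linear speed of marker_blue below 0.02 m/s and angular speed of marker_blue below 0.2 rad/s and contact force between marker_blue and kit below 0.05 N and contact force between marker_blue and row below 0.05 N and contact force between marker_blue and stand below 0.05 N and contact force between marker_blue and marker_red below 0.05 N and contact force between marker_blue and marker_green below 0.05 N and distance of kit from where it was at the start of the episode below 0.01 m and distance of each of marker_red, marker_green from where it was at the start of the episode below 0.015 m and distance of each of jar_a, jar_b, tape, model_car from where it was at the start of the episode below 0.02 m); the arm keeps its last pose, push and grip.
It fails at once if the marker or the robot touches the row of standing kits (over 0.3 N) (contact force between any of marker_blue, the fingers, the arm and row above 0.3 N).
It fails at once if the marker or the robot touches the flat kit (over 0.3 N) (contact force between any of marker_blue, the fingers, the arm and kit above 0.3 N).
It fails at once if another marker is pulled up or shifted by more than 15 mm (distance of any of marker_red, marker_green from where it was at the start of the episode above 0.015 m).
It fails at once if the flat kit is shifted by more than 10 mm (distance of kit from where it was at the start of the episode above 0.01 m).
It fails at once if a bystander is shifted by more than 20 mm (distance of any of jar_a, jar_b, tape, model_car from where it was at the start of the episode above 0.02 m).
It also fails if it takes over 43 s, if anything falls off the work surface, if the arm or the gripper's body presses on something with over 40 N, if the wrist force passes 120 N, or if a joint passes its speed limit or range.

ROBOT

A 7-joint arm with a two-finger parallel gripper is mounted at the origin on the work surface. World frame = base frame: x ahead of the robot, y to its left, z up, the work surface at z = 0. Lengths are in m, angles in rad, forces in N, time in s.
With the tool pointing down it reaches from about 0.425 to 0.925 m from the base axis. Payload 6.8 kg.
Tool frame: the origin (TCP) lies midway between the tips of the shut fingers; the grasp point (between the pads) lies 19 mm behind it; z points along the fingers, y is the direction in which the jaws open and shut (so a half turn about z gives the same grasp; the last joint's range is limited). The gripper opens to 85 mm and grips with 20 to 120 N. Pads are 22 mm wide; open, the fingers measure 114 mm over their backs; the gripper's body (76 mm by 85 mm) begins 54 mm behind the grasp point. The pads swing forward as they close: fully open they stand 13 mm farther back than shut.
Start: joints at [-1.345, 0.477, 0.022, 1.555, -0.011, 1.109, -0.083], TCP at [0.221, 0.638, 0.231] pointing down, gripper open.
Joint ranges: [-2.96, 2.96], [-0.34, 2.1], [-1.41, 1.46], [0.24, 2.44], [-1.37, 4.51], [0.17, 1.92], [-2.96, 2.96]. Speed limits (rad/s): [2.39, 2.39, 3.14, 3.14, 3.14, 3.14, 3.14].

INTERFACE

Orientations are given as a rotation vector (axis times angle).
In Python, from bench import r, imaging gives the robot as it stands.
- The arm moves only by the tool jog_arm, never from a script. Its argument "rows" is a list of rows, each an object with "delta_rot": the turn, a rotation vector about the tool's x, y, z in degrees, a list of three; "xyz": the shift along the tool's x, y, z in cm, a list of three; "fingers": the closure, from 0 (fully open) to 1 (shut). A call has exactly 5 rows; each row is the pose to reach, as a shift and turn from the pose measured when the call began, along the tool's axes at that moment; what a row does not reach only later rows make up. A row lasts 1/12 s, in which the tool goes at most 41.7 mm and 7.16 degrees, less where a joint would pass 70% of its speed; a pose out of reach is approached as far as the arm can. A call with a gripper value outside its range is refused whole. The fingers move at their own pace and stop on an object; "grip_force" is the grip in N (left out, the last holds). Time passes only in rows, so rows that repeat a pose let the fingers close, or fill a call up. It gives the time, the measured TCP pose, the force and the opening at its end, in the units of the state.
- r.get_obs(): the state, without advancing time (a new reading comes with each control period).
- imaging.grab_frame(name): name is "side" or "top"; returns the picture (400x640x3 uint8, blue, green, red); there is no depth.
- imaging.camera_info(name): a dict with "camera_matrix" (3x3 intrinsics, pixels), "k1" (the pictures are not rectified: a ray, as slopes to the right and down, at radius r is drawn at 1 + k1 r^2 times it, then the intrinsics apply), "xyz" and "attitude" of the camera in the world. Camera axes: x right, y down, z forward; pixel columns grow to the right and rows downward; lengths in m; the calibration is good to about 2 mm. A picture is of the moment at which its call begins. camera_info takes no time and is no camera call.
- r.hand_in(): hands the job in, once; it reports no verdict.
Trained networks look in the newest picture that a camera, given by its name, has taken for a name from the list of things; names that differ only in an ending like _2 or _b are one class to them, and where a whole thing is asked for, a point or a joint stands for the part that bears it (a point fixed in the world has none). Each returns a list of dicts, best first, with "conf" (0 to 1); they miss things now and then, are a little off and sometimes report something else, mostly with a low value. They report only what shows in the picture. A call takes as long as a camera call.
- imaging.find_in(camera, query): "position" ([column, row] in pixels, amid what is visible of it).
- imaging.cut_out(camera, query): "region" (400x640 bool, what is visible of it) and "position" ([column, row] in pixels, amid what is visible of it).
- imaging.tip_of(camera, query): "position" ([column, row] in pixels: a listed point, or the origin of a listed thing).
The state is a dict: "clock": time; "joints": joint angles; "qvel": joint speeds; "tau": joint torques, N m; "tcp_pos": TCP position; "orientation": TCP orientation; "contact_force": force on the tool from outside, world axes, zero at the start; "moment": the same for the moment, N m; "grip_width": finger opening in m.
Only numpy, scipy, OpenCV 4.12 (cv2) and the standard library are available. Lean on these libraries where they do the work, as an engineer would, in place of code of your own. Each camera call takes 0.05 s, during which the arm holds its last target.

## Working session

There is one attempt and no reset: what is moved stays moved. The work goes in short steps, Python scripts to look and compute and a tool call to move; the robot and the scene stay as the last step left them, time stands still between calls to the robot, and variables do not carry over. Pictures are saved under pics/ and viewed, and the job is handed in when it is done.

Besides the shell and the picture viewer there is one more tool, called after ">>>" in YAML: its name, and indented under it one key for each argument. jog_arm: Moves the arm, as the interface text tells. Its arguments: {"type":"object","properties":{"rows":{"type":"array","items":{"type":"object","properties":{"delta_rot":{"type":"array","items":{"type":"number"}},"xyz":{"type":"array","items":{"type":"number"}},"fingers":{"type":"number"}}}},"grip_force":{"type":"number"}},"required":["rows"]}

```bash
mkdir -p pics; ls
python3 - <<'E'
from bench import r, imaging
import cv2
print(r.get_obs())
for n in ("side","top"):
    print(imaging.camera_info(n))
    cv2.imwrite(f"pics/{n}0.png", imaging.grab_frame(n))
E
```

```text
pics
{'clock': 0.0, 'joints': array([-1.34509615,  0.47779228,  0.02235664,  1.55646981, -0.01149419,
        1.10930727, -0.08309002]), 'qvel': array([-0.00018383, -0.00131541,  0.00107999, -0.00085452,  0.00010826,
        0.00047349,  0.00024243]), 'tau': array([-2.50657496e-05, -5.96441102e+01,  1.60803817e+00, -2.81210732e+01,
        1.24724430e-02,  9.04106651e-03, -3.30868227e-05]), 'tcp_pos': array([0.22098302, 0.63716276, 0.23032355]), 'orientation': array([-5.21845441e-01, -3.09778680e+00,  2.89253230e-03]), 'contact_force': array([ 0.07562097, -0.4915026 ,  0.13607759]), 'moment': array([-0.00762555, -0.030583  ,  0.00082009]), 'grip_width': 0.08545007625660549}
{'camera_matrix': array([[406.45109009,   0.        , 321.5782694 ],
       [  0.        , 406.45109009, 199.28965565],
       [  0.        ,   0.        ,   1.        ]]), 'k1': 0.004786796954327524, 'xyz': array([0.50097999, 0.73427312, 0.81942189]), 'attitude': array([-0.16264253,  2.83073287, -1.24304279])}
{'camera_matrix': array([[399.14240094,   0.        , 315.10934978],
       [  0.        , 399.14240094, 192.28886737],
       [  0.        ,   0.        ,   1.        ]]), 'k1': -0.0717282350468762, 'xyz': array([0.38799672, 0.01440714, 1.07460033]), 'attitude': array([-1.9175238 ,  2.28712952, -0.2494563 ])}
```

View pics/side0.png

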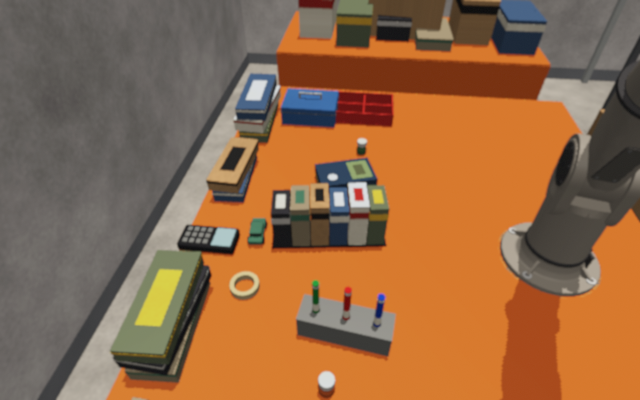

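View pics/top0.png

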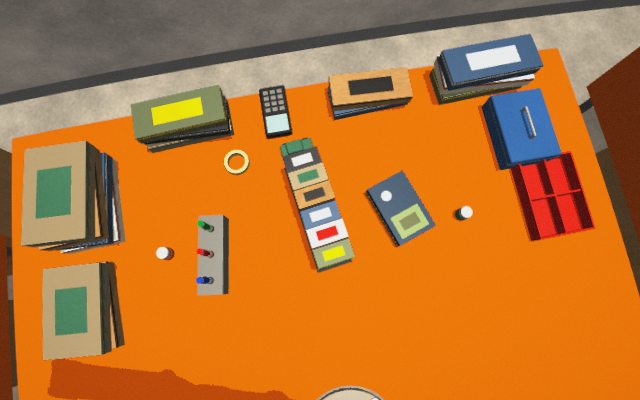

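```bash
cat > h.py <<'E'
import numpy as np, cv2
from scipy.spatial.transform import Rotation as R
from scipy.optimize import least_squares
from bench import r, imaging
C={n:imaging.camera_info(n) for n in("side","top")}
def proj(n,P):
    c=C[n];P=np.atleast_2d(P)
    q=R.from_rotvec(c["attitude"]).inv().apply(P-c["xyz"])
    s=q[:,:2]/q[:,2:]
    s=s*(1+c["k1"]*(s**2).sum(1,keepdims=True))
    K=c["camera_matrix"]
    return s*[K[0,0],K[1,1]]+[K[0,2],K[1,2]]
def ray(n,px):
    c=C[n];K=c["camera_matrix"]
    d=(np.array(px,float)-[K[0,2],K[1,2]])/[K[0,0],K[1,1]]
    s=d.copy()
    for _ in range(20): s=d/(1+c["k1"]*(s@s))
    return c["xyz"],R.from_rotvec(c["attitude"]).apply([s[0],s[1],1])
def onz(n,px,z):
    o,d=ray(n,px); return o+d*(z-o[2])/d[2]
def tri(a,b):
    o1,d1=ray("side",a);o2,d2=ray("top",b)
    A=np.stack([d1,-d2],1);t=np.linalg.lstsq(A,o2-o1,rcond=None)[0]
    p,q=o1+d1*t[0],o2+d2*t[1]
    return (p+q)/2,np.linalg.norm(p-q)
E
python3 - <<'E'
from h import *
for n in("side","top"):
    im=imaging.grab_frame(n)
    for q in("marker_blue","sticker","marker_red","marker_green","kit","row_top","stand","row"):
        t=imaging.tip_of(n,q)
        print(n,q,[(np.round(x["position"],1).tolist(),round(x["conf"],2)) for x in t][:3])
s=cv2.imread("pics/side0.png"); t=cv2.imread("pics/top0.png")
cv2.imwrite("pics/s1.png",cv2.resize(s[270:370,280:410],None,fx=6,fy=6,interpolation=cv2.INTER_CUBIC))
cv2.imwrite("pics/t1.png",cv2.resize(t[205:305,180:245],None,fx=6,fy=6,interpolation=cv2.INTER_CUBIC))
cv2.imwrite("pics/s2.png",cv2.resize(s[140:260,260:400],None,fx=5,fy=5,interpolation=cv2.INTER_CUBIC))
cv2.imwrite("pics/t2.png",cv2.resize(t[130:280,275:445],None,fx=4,fy=4,interpolation=cv2.INTER_CUBIC))
print(r.get_obs()["clock"])
E
```

```text
side marker_blue [([372.9, 337.5], 0.81)]
side sticker [([346.7, 331.0], 0.68), ([332.0, 175.6], 0.61)]
side marker_red [([345.0, 329.2], 0.5)]
side marker_green [([314.2, 327.8], 0.63)]
side kit [([344.0, 182.8], 0.86)]
side row_top [([331.7, 195.1], 0.96)]
side stand [([345.0, 331.2], 0.75)]
side row [([329.9, 232.2], 0.89)]
top marker_blue [([212.8, 277.3], 0.43)]
top sticker []
top marker_red [([216.7, 258.1], 0.61)]
top marker_green [([216.2, 228.9], 0.41)]
top kit [([397.6, 206.7], 0.58), ([214.3, 277.2], 0.47)]
top row_top [([317.0, 201.6], 0.84)]
top stand [([213.7, 257.9], 0.62)]
top row [([316.2, 213.9], 0.61)]
1.0
```

View pics/s1.png

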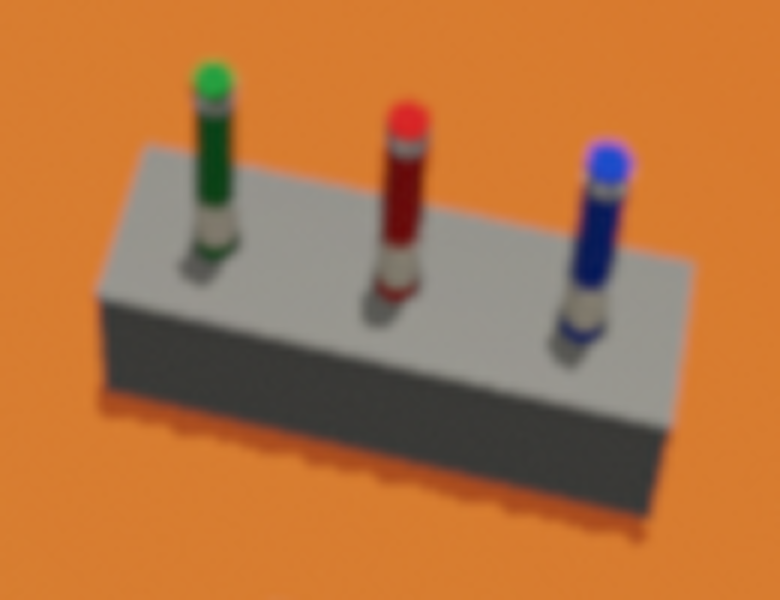

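View pics/t1.png

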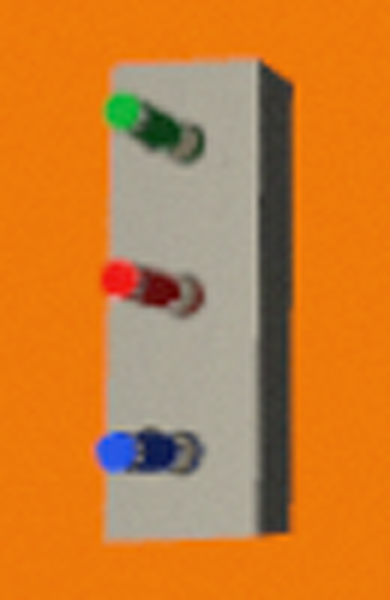

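View pics/s2.png

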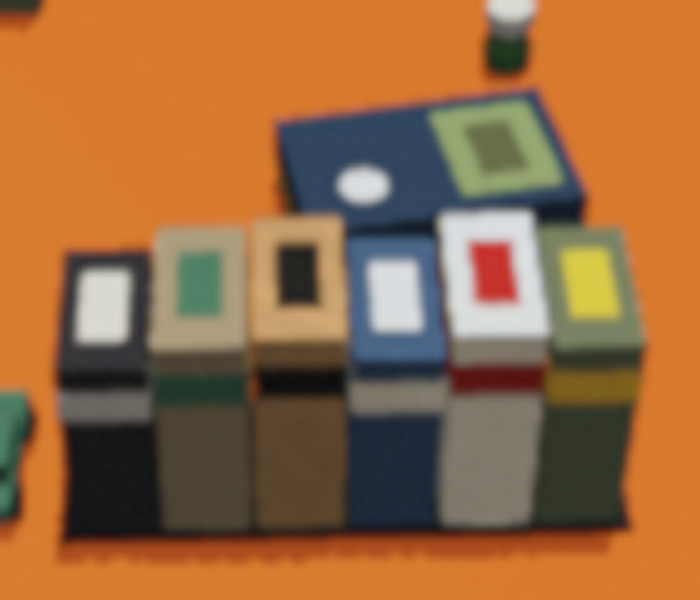

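View pics/t2.png

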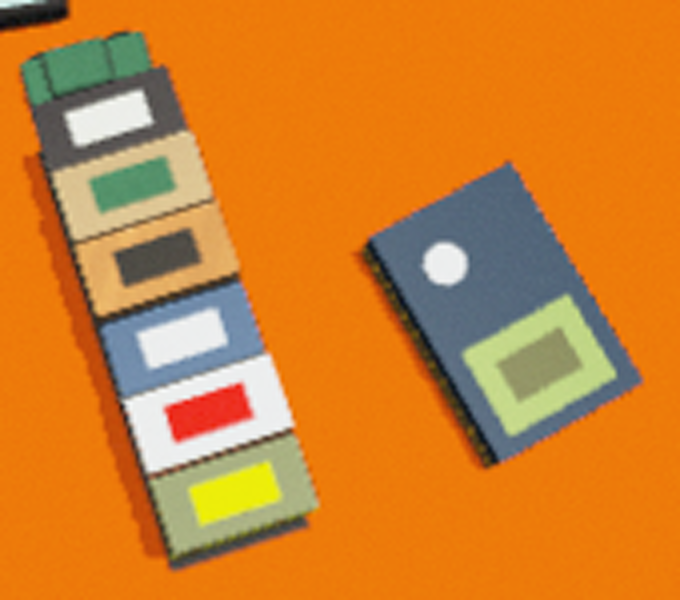

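Run:
```python
from h import *
def z(p,f,off): return (np.array(p,float)+.5)/f-.5+off
s1=lambda p:z(p,6,[280,270]); t1=lambda p:z(p,6,[180,205]); s2=lambda p:z(p,5,[260,140]); t2=lambda p:z(p,4,[275,130])
for nm,a,b in(("blue",(609,163),(116,452)),("red",(408,120),(120,280)),("green",(213,80),(123,112))):
    p,e=tri(s1(a),t1(b)); print(nm,p.round(4),e.round(4),onz("side",s1(a),.16).round(4),onz("top",t1(b),.16).round(4))
print("stand side",[onz("side",s1(p),.065).round(4)[:2].tolist() for p in((148,146),(694,262),(668,427),(99,296))])
print("stand top",[onz("top",t1(p),.065).round(4)[:2].tolist() for p in((112,64),(259,60),(260,534),(104,541))])
print("sticker",onz("side",s2((363,185)),.0505),onz("top",t2((446,264)),.0505))
print("kit top",[onz("top",t2(p),.05).round(4)[:2].tolist() for p in((511,162),(641,380),(491,465),(370,242))])
print("row top",[onz("top",t2(p),h).round(4)[:2].tolist() for p,h in(((165,66),.12),((317,508),.13),((170,563),.0),((307,520),.0),((35,105),.12))])
print("row side",[onz("side",s2(p),0).round(4)[:2].tolist() for p in((62,540),(630,528))])
# marker bases at stand top: side-view base
for nm,a,b in(("blue",(582,330),(188,453)),("red",(397,290),(190,295)),("green",(215,246),(190,143))):
    print(nm,onz("side",s1(a),.067).round(4),onz("top",t1(b),.067).round(4))
```

```text
blue [0.4384 0.2785 0.157 ] 0.0007 [0.4391 0.2805 0.16  ] [0.4379 0.2776 0.16  ]
red [0.5029 0.2694 0.1566] 0.0011 [0.5034 0.2716 0.16  ] [0.5019 0.2685 0.16  ]
green [0.5675 0.2608 0.1562] 0.0012 [0.5677 0.2634 0.16  ] [0.5662 0.2598 0.16  ]
stand side [[0.5972, 0.2271], [0.4003, 0.2525], [0.41, 0.316], [0.6052, 0.2896]]
stand top [[0.6062, 0.2877], [0.5969, 0.2246], [0.4, 0.2497], [0.4079, 0.3143]]
sticker [ 0.57634359 -0.19963886  0.0505    ] [ 0.57492486 -0.20248875  0.0505    ]
kit top [[0.6355, -0.2604], [0.4773, -0.3116], [0.4411, -0.2033], [0.5983, -0.1563]]
row top [[0.7181, -0.0405], [0.4305, -0.0802], [0.4179, 0.0097], [0.4297, -0.0851], [0.707, 0.0442]]
row side [[0.711, 0.0506], [0.4133, 0.0079]]
blue [0.439  0.2847 0.067 ] [0.4376 0.2746 0.067 ]
red [0.5028 0.2767 0.067 ] [0.5022 0.2657 0.067 ]
green [0.5676 0.2667 0.067 ] [0.5661 0.2579 0.067 ]
```

```bash
cat >> h.py <<'E'
def plan(target,yaw_y=None):
    """tool-frame shift in cm and turn in deg to reach target TCP, tool down, tool y at azimuth yaw_y deg"""
    o=r.get_obs();Rc=R.from_rotvec(o["orientation"])
    d=Rc.inv().apply(np.array(target)-o["tcp_pos"])*100
    M=Rc.as_matrix()
    if yaw_y is None: yaw_y=np.degrees(np.arctan2(M[1,1],M[0,1]))
    a=np.radians(yaw_y);y=np.array([np.cos(a),np.sin(a),0]);z=np.array([0,0,-1.]);x=np.cross(y,z)
    t=(Rc.inv()*R.from_matrix(np.stack([x,y,z],1))).as_rotvec(degrees=True)
    print("t",o["clock"],"tcp",o["tcp_pos"].round(4),"j",o["joints"].round(2),"w",round(o["grip_width"],4),"F",o["contact_force"].round(2))
    print("shift cm",d.round(2),"turn deg",t.round(2), "axes z",M[:,2].round(3))
E
python3 - <<'E'
from h import *
plan([.4385,.2785,.22],82.7)
E
```

```text
t 1.0 tcp [0.2211 0.6377 0.2313] j [-1.35  0.48  0.02  1.56 -0.01  1.11 -0.08] w 0.0855 F [-0.08  0.28 -0.9 ]
shift cm [-32.31 -26.82   1.13] turn deg [  0.    -0.   -11.83] axes z [-0.  0. -1.]
```

>>> jog_arm:
  rows:
    - {"xyz": [-2.6, -2.1, 0], "delta_rot": [0, 0, -1], "fingers": 0}
    - {"xyz": [-5.2, -4.3, 0], "delta_rot": [0, 0, -2], "fingers": 0}
    - {"xyz": [-7.8, -6.4, 0], "delta_rot": [0, 0, -3], "fingers": 0}
    - {"xyz": [-10.4, -8.6, 0], "delta_rot": [0, 0, -4], "fingers": 0}
    - {"xyz": [-13, -10.8, 0], "delta_rot": [0, 0, -5], "fingers": 0}
  grip_force: 50

```text
clock: 1.42
tcp_pos: [0.3092, 0.4918, 0.2314]
orientation: [0.385, 3.118, 0.001]
contact_force: [1.8, -0.4, 0.1]
grip_width: 0.0853
```

Run:
```python
from h import *
plan([.4385,.2785,.22],82.7)
```

```text
t 1.4167 tcp [0.3092 0.4918 0.2314] j [-1.15  0.32  0.04  1.79 -0.01  1.03  0.22] w 0.0853 F [ 1.8  -0.39  0.08]
shift cm [-17.72 -17.55   1.14] turn deg [ 0.02  0.01 -6.76] axes z [ 0.  0. -1.]
```

>>> jog_arm:
  rows:
    - {"xyz": [-2.8, -2.8, 0.2], "delta_rot": [0, 0, -1.3], "fingers": 0}
    - {"xyz": [-5.6, -5.6, 0.3], "delta_rot": [0, 0, -2.6], "fingers": 0}
    - {"xyz": [-8.4, -8.4, 0.5], "delta_rot": [0, 0, -4], "fingers": 0}
    - {"xyz": [-11.2, -11.2, 0.7], "delta_rot": [0, 0, -5.4], "fingers": 0}
    - {"xyz": [-14, -14, 0.8], "delta_rot": [0, 0, -6.8], "fingers": 0}

```text
clock: 1.83
tcp_pos: [0.4117, 0.3201, 0.2235]
orientation: [0.197, 3.135, 0.001]
contact_force: [1.0, 1.2, -0.2]
grip_width: 0.0855
```

Run:
```python
from h import *
plan([.4385,.2785,.22],82.7)
```

```text
t 1.8333 tcp [0.4117 0.3201 0.2235] j [-0.87  0.23  0.1   1.93 -0.03  0.98  0.69] w 0.0855 F [ 0.99  1.23 -0.19]
shift cm [-3.18 -3.79  0.35] turn deg [0.04 0.02 0.11] axes z [ 0.     0.001 -1.   ]
```

>>> jog_arm:
  rows:
    - {"xyz": [-1.0, -1.2, 0.1], "fingers": 0, "delta_rot": [0, 0, 0]}
    - {"xyz": [-2.0, -2.4, 0.2], "fingers": 0, "delta_rot": [0, 0, 0]}
    - {"xyz": [-2.8, -3.3, 0.3], "fingers": 0, "delta_rot": [0, 0, 0]}
    - {"xyz": [-3.2, -3.8, 0.35], "fingers": 0, "delta_rot": [0, 0, 0]}
    - {"xyz": [-3.2, -3.8, 0.35], "fingers": 0, "delta_rot": [0, 0, 0]}

```text
clock: 2.25
tcp_pos: [0.4395, 0.2771, 0.2201]
orientation: [0.201, 3.134, 0.001]
contact_force: [-0.0, -0.2, 0.1]
grip_width: 0.0858
```

Run:
```python
from h import *
plan([.4385,.2785,.106],82.7)
for n in("side","top"):
    im=imaging.grab_frame(n); cv2.imwrite(f"pics/{n}1.png",im)
```

```text
t 2.25 tcp [0.4395 0.2771 0.2201] j [-0.8   0.23  0.13  1.94 -0.04  0.97  0.8 ] w 0.0858 F [-0.03 -0.16  0.14]
shift cm [ 0.13  0.13 11.4 ] turn deg [ 0.02  0.05 -0.04] axes z [ 0.001  0.    -1.   ]
```

View pics/side1.png

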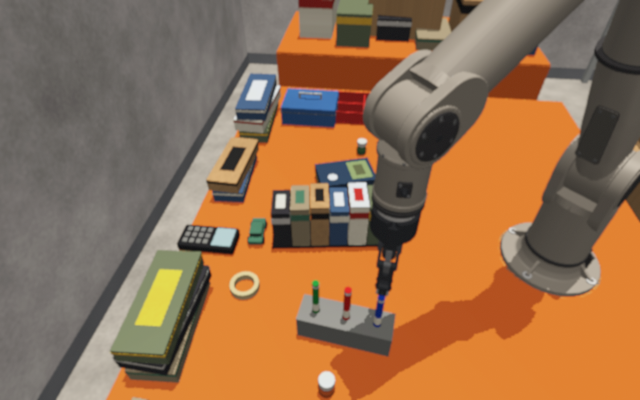

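View pics/top1.png

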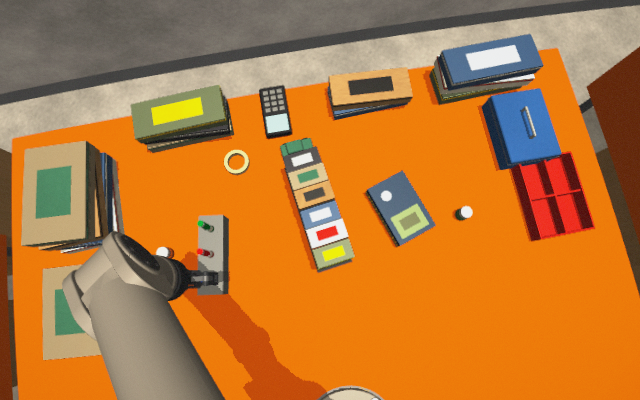

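>>> jog_arm:
  rows:
    - {"xyz": [0.1, 0.1, 1.5], "fingers": 0, "delta_rot": [0, 0, 0]}
    - {"xyz": [0.13, 0.13, 3.5], "fingers": 0, "delta_rot": [0, 0, 0]}
    - {"xyz": [0.13, 0.13, 5.5], "fingers": 0, "delta_rot": [0, 0, 0]}
    - {"xyz": [0.13, 0.13, 7], "fingers": 0, "delta_rot": [0, 0, 0]}
    - {"xyz": [0.13, 0.13, 8], "fingers": 0, "delta_rot": [0, 0, 0]}

```text
clock: 2.77
tcp_pos: [0.4359, 0.2815, 0.1385]
orientation: [-0.193, -3.134, -0.0]
contact_force: [-0.2, -0.0, -0.5]
grip_width: 0.0851
```

Run:
```python
from h import *
plan([.4385,.2785,.106],82.7)
for n in("side",):
    im=imaging.grab_frame(n); cv2.imwrite("pics/s3.png",cv2.resize(im[230:370,280:460],None,fx=4,fy=4,interpolation=cv2.INTER_CUBIC))
```

```text
t 2.7667 tcp [0.4359 0.2815 0.1385] j [-0.79  0.34  0.12  2.02 -0.06  0.79  0.81] w 0.0851 F [-0.17 -0.01 -0.46]
shift cm [-0.3  -0.27  3.25] turn deg [ 0.01 -0.08  0.26] axes z [-0.001  0.    -1.   ]
```

View pics/s3.png

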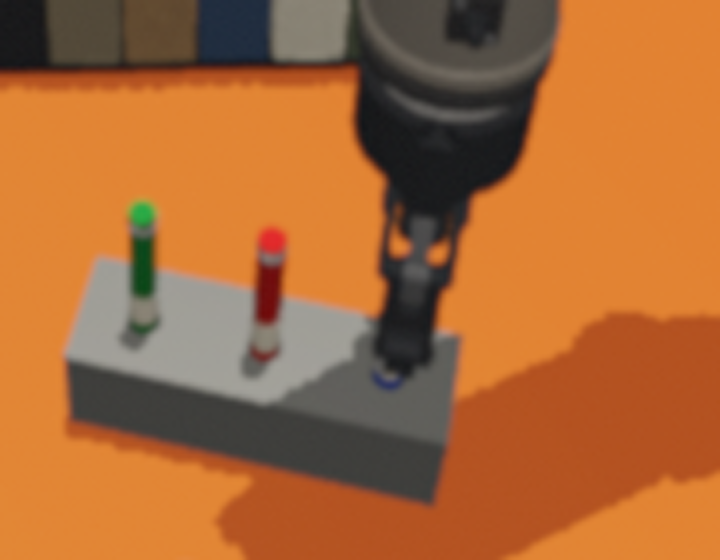

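>>> jog_arm:
  rows:
    - {"xyz": [-0.2, -0.2, 1], "fingers": 0, "delta_rot": [0, 0, 0.2]}
    - {"xyz": [-0.3, -0.3, 2], "fingers": 0, "delta_rot": [0, 0, 0.2]}
    - {"xyz": [-0.3, -0.3, 3], "fingers": 0, "delta_rot": [0, 0, 0.2]}
    - {"xyz": [-0.3, -0.3, 3.2], "fingers": 0, "delta_rot": [0, 0, 0.2]}
    - {"xyz": [-0.3, -0.3, 3.2], "fingers": 0, "delta_rot": [0, 0, 0.2]}

```text
clock: 3.23
tcp_pos: [0.4375, 0.2772, 0.1046]
orientation: [-0.199, -3.132, 0.003]
contact_force: [-0.2, 0.3, 0.3]
grip_width: 0.0858
```

Run:
```python
from h import *
plan([.4385,.2785,.106],82.7)
im=imaging.grab_frame("side")
plan([.4385,.2785,.106],82.7)
imt=imaging.grab_frame("top")
plan([.4385,.2785,.106],82.7)
cv2.imwrite("pics/s4.png",cv2.resize(im[270:370,340:420],None,fx=6,fy=6,interpolation=cv2.INTER_CUBIC))
```

```text
t 3.2333 tcp [0.4375 0.2772 0.1046] j [-0.78  0.39  0.11  2.04 -0.07  0.72  0.82] w 0.0858 F [-0.18  0.29  0.25]
shift cm [-0.08  0.14 -0.14] turn deg [-0.14 -0.2   0.04] axes z [-0.004 -0.002 -1.   ]
t 3.2833 tcp [0.4379 0.2775 0.1052] j [-0.78  0.39  0.11  2.04 -0.07  0.72  0.82] w 0.0854 F [-0.47 -0.8   0.38]
shift cm [-0.05  0.11 -0.08] turn deg [-0.1  -0.17  0.05] axes z [-0.003 -0.001 -1.   ]
t 3.3333 tcp [0.4381 0.2777 0.1056] j [-0.78  0.39  0.11  2.04 -0.07  0.72  0.82] w 0.0854 F [-0.52  0.45  0.31]
shift cm [-0.03  0.09 -0.04] turn deg [-0.06 -0.14  0.05] axes z [-0.003 -0.001 -1.   ]
```

View pics/s4.png

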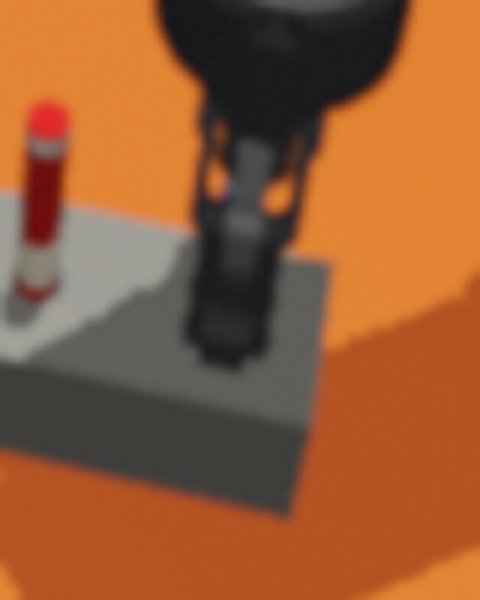

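>>> jog_arm:
  rows:
    - {"xyz": [0, 0.1, 0], "fingers": 1, "delta_rot": [0, 0, 0]}
    - {"xyz": [0, 0.1, 0], "fingers": 1, "delta_rot": [0, 0, 0]}
    - {"xyz": [0, 0.1, 0], "fingers": 1, "delta_rot": [0, 0, 0]}
    - {"xyz": [0, 0.1, 0], "fingers": 1, "delta_rot": [0, 0, 0]}
    - {"xyz": [0, 0.1, 0], "fingers": 1, "delta_rot": [0, 0, 0]}
  grip_force: 50

```text
clock: 3.75
tcp_pos: [0.4383, 0.2787, 0.1057]
orientation: [-0.199, -3.133, 0.001]
contact_force: [0.6, -1.0, -0.2]
grip_width: 0.0252
```

>>> jog_arm:
  rows:
    - {"xyz": [0, 0, 0], "fingers": 1, "delta_rot": [0, 0, 0]}
    - {"xyz": [0, 0, 0], "fingers": 1, "delta_rot": [0, 0, 0]}
    - {"xyz": [0, 0, 0], "fingers": 1, "delta_rot": [0, 0, 0]}
    - {"xyz": [0, 0, 0], "fingers": 1, "delta_rot": [0, 0, 0]}
    - {"xyz": [0, 0, 0], "fingers": 1, "delta_rot": [0, 0, 0]}

```text
clock: 4.17
tcp_pos: [0.4384, 0.2787, 0.1059]
orientation: [-0.199, -3.133, 0.001]
contact_force: [-0.2, -0.1, 2.5]
grip_width: 0.0138
```

Run:
```python
from h import *
plan([.4385,.2785,.30],82.7)
```

```text
t 4.1667 tcp [0.4384 0.2787 0.1059] j [-0.78  0.39  0.11  2.04 -0.07  0.72  0.82] w 0.0138 F [-0.2  -0.14  2.52]
shift cm [  0.03  -0.03 -19.41] turn deg [-0.04 -0.12  0.04] axes z [-0.002 -0.    -1.   ]
```

>>> jog_arm:
  rows:
    - {"xyz": [0, 0, -0.8], "fingers": 1, "delta_rot": [0, 0, 0]}
    - {"xyz": [0, 0, -2.0], "fingers": 1, "delta_rot": [0, 0, 0]}
    - {"xyz": [0, 0, -3.5], "fingers": 1, "delta_rot": [0, 0, 0]}
    - {"xyz": [0, 0, -5], "fingers": 1, "delta_rot": [0, 0, 0]}
    - {"xyz": [0, 0, -6], "fingers": 1, "delta_rot": [0, 0, 0]}

```text
clock: 4.58
tcp_pos: [0.4389, 0.279, 0.1675]
orientation: [-0.199, -3.134, -0.001]
contact_force: [0.5, 0.8, -0.3]
grip_width: 0.014
```

Run:
```python
from h import *
plan([.4385,.2785,.31],82.7)
im=imaging.grab_frame("side")
cv2.imwrite("pics/s5.png",cv2.resize(im[230:370,320:430],None,fx=4,fy=4,interpolation=cv2.INTER_CUBIC))
plan([.4385,.2785,.31],82.7)
```

```text
t 4.5833 tcp [0.4389 0.279  0.1675] j [-0.79  0.3   0.13  1.99 -0.05  0.85  0.81] w 0.014 F [ 0.54  0.81 -0.33]
shift cm [  0.05  -0.05 -14.25] turn deg [ 0.02 -0.06  0.04] axes z [-0.001  0.    -1.   ]
t 4.6333 tcp [0.4398 0.2796 0.169 ] j [-0.79  0.3   0.13  1.99 -0.05  0.85  0.81] w 0.0138 F [0.27 0.72 1.16]
shift cm [  0.1  -0.1 -14.1] turn deg [0.14 0.04 0.04] axes z [ 0.001  0.002 -1.   ]
```

View pics/s5.png

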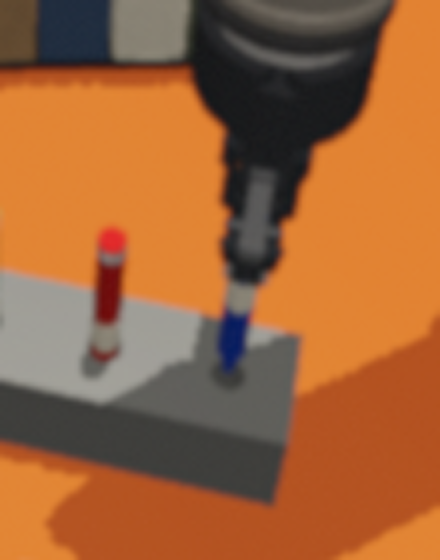

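The side view shows the marker held and its nib just leaving the well at about (378,322). I'll keep lifting.

>>> jog_arm:
  rows:
    - {"xyz": [0, 0, -2], "fingers": 1, "delta_rot": [0, 0, 0]}
    - {"xyz": [0, 0, -5], "fingers": 1, "delta_rot": [0, 0, 0]}
    - {"xyz": [0, 0, -8.5], "fingers": 1, "delta_rot": [0, 0, 0]}
    - {"xyz": [0, 0, -12], "fingers": 1, "delta_rot": [0, 0, 0]}
    - {"xyz": [0, 0, -14], "fingers": 1, "delta_rot": [0, 0, 0]}

```text
clock: 5.05
tcp_pos: [0.4405, 0.2799, 0.3126]
orientation: [0.199, 3.131, 0.008]
contact_force: [1.2, 0.2, 0.2]
grip_width: 0.0138
```

Run:
```python
from h import *
plan([.5756,-.2011,.315],82.7)
for n in("side","top"):
    im=imaging.grab_frame(n); cv2.imwrite(f"pics/{n}2.png",im)
    for f in (imaging.find_in,imaging.tip_of): print(n,[(x["position"],x["conf"]) for x in f(n,"marker_blue")][:2])
plan([.5756,-.2011,.315],82.7)
```

```text
t 5.05 tcp [0.4405 0.2799 0.3126] j [-0.81  0.15  0.14  1.83 -0.02  1.16  0.78] w 0.0138 F [1.18 0.19 0.23]
shift cm [-19.5  -45.99  -0.42] turn deg [0.31 0.2  0.02] axes z [ 0.004  0.005 -1.   ]
side [([385.3, 263.3], 0.51)]
side [([344.9, 333.8], 0.67), ([381.6, 278.4], 0.5)]
top []
top []
t 5.35 tcp [0.4388 0.2788 0.3073] j [-0.81  0.15  0.14  1.83 -0.02  1.16  0.78] w 0.0137 F [0.04 0.23 0.32]
shift cm [-19.63 -45.88  -0.8 ] turn deg [ 0.01 -0.07  0.04] axes z [-0.001  0.    -1.   ]
```

View pics/side2.png

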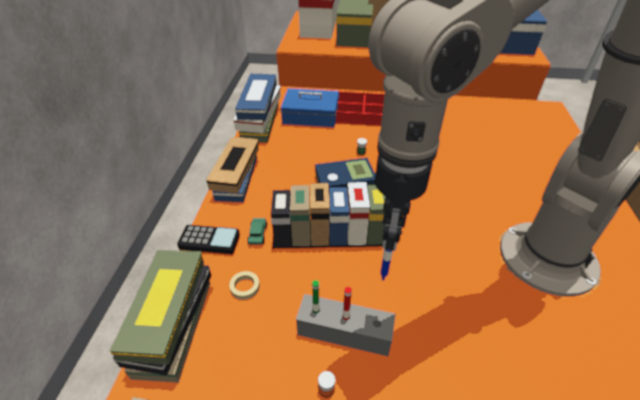

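View pics/top2.png

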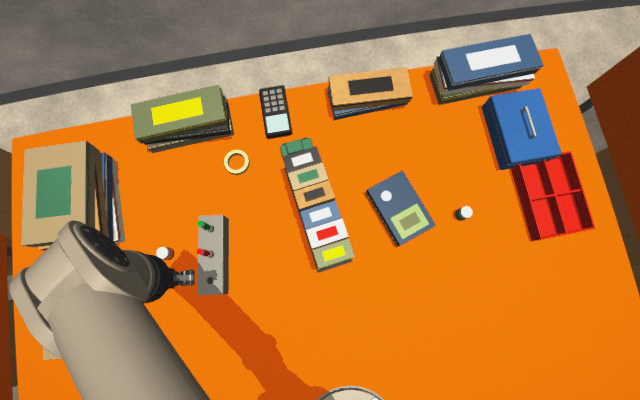

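>>> jog_arm:
  rows:
    - {"xyz": [-0.6, -1.4, -0.4], "fingers": 1, "delta_rot": [0, 0, 0]}
    - {"xyz": [-1.7, -4, -0.8], "fingers": 1, "delta_rot": [0, 0, 0]}
    - {"xyz": [-2.8, -6.6, -0.8], "fingers": 1, "delta_rot": [0, 0, 0]}
    - {"xyz": [-3.9, -9.2, -0.8], "fingers": 1, "delta_rot": [0, 0, 0]}
    - {"xyz": [-5, -11.8, -0.8], "fingers": 1, "delta_rot": [0, 0, 0]}

```text
clock: 5.77
tcp_pos: [0.4729, 0.1539, 0.3136]
orientation: [-0.198, -3.132, 0.002]
contact_force: [0.9, 0.3, -1.0]
grip_width: 0.0138
```

Run:
```python
from h import *
plan([.5756,-.2011,.315],82.7)
```

```text
t 5.7667 tcp [0.4729 0.1539 0.3136] j [-0.66  0.1   0.24  1.88 -0.03  1.17  1.03] w 0.0138 F [ 0.85  0.32 -1.03]
shift cm [-14.66 -33.92  -0.14] turn deg [-0.09 -0.2   0.06] axes z [-0.004 -0.001 -1.   ]
```

>>> jog_arm:
  rows:
    - {"xyz": [-1.1, -2.6, 0], "fingers": 1, "delta_rot": [0, 0, 0]}
    - {"xyz": [-2.2, -5.2, 0], "fingers": 1, "delta_rot": [0, 0, 0]}
    - {"xyz": [-3.3, -7.8, 0], "fingers": 1, "delta_rot": [0, 0, 0]}
    - {"xyz": [-4.5, -10.4, 0], "fingers": 1, "delta_rot": [0, 0, 0]}
    - {"xyz": [-5.6, -13, 0], "fingers": 1, "delta_rot": [0, 0, 0]}

```text
clock: 6.18
tcp_pos: [0.5115, 0.0164, 0.312]
orientation: [-0.198, -3.129, 0.004]
contact_force: [-0.4, 0.2, -0.9]
grip_width: 0.0136
```

Run:
```python
from h import *
plan([.5756,-.2011,.315],82.7)
```

```text
t 6.1833 tcp [0.5115 0.0164 0.312 ] j [-0.48  0.13  0.36  1.85 -0.05  1.17  1.35] w 0.0136 F [-0.36  0.17 -0.89]
shift cm [ -9.1  -20.77  -0.3 ] turn deg [-0.16 -0.36  0.07] axes z [-0.007 -0.002 -1.   ]
```

>>> jog_arm:
  rows:
    - {"xyz": [-1.1, -2.6, -0.1], "fingers": 1, "delta_rot": [0, 0, 0]}
    - {"xyz": [-2.2, -5.2, -0.3], "fingers": 1, "delta_rot": [0, -0.3, 0]}
    - {"xyz": [-3.3, -7.8, -0.3], "fingers": 1, "delta_rot": [0, -0.3, 0]}
    - {"xyz": [-4.5, -10.4, -0.3], "fingers": 1, "delta_rot": [0, -0.3, 0]}
    - {"xyz": [-5.6, -13, -0.3], "fingers": 1, "delta_rot": [0, -0.3, 0]}

```text
clock: 6.6
tcp_pos: [0.5502, -0.1208, 0.3133]
orientation: [-0.198, -3.131, 0.005]
contact_force: [-0.2, -0.3, -0.1]
grip_width: 0.0137
```

Run:
```python
from h import *
plan([.5756,-.2011,.315],82.7)
```

```text
t 6.6 tcp [ 0.5502 -0.1208  0.3133] j [-0.28  0.23  0.46  1.75 -0.11  1.19  1.66] w 0.0137 F [-0.19 -0.28 -0.1 ]
shift cm [-3.53 -7.65 -0.16] turn deg [-0.19 -0.22  0.07] axes z [-0.004 -0.003 -1.   ]
```

>>> jog_arm:
  rows:
    - {"xyz": [-1.2, -2.6, 0], "fingers": 1, "delta_rot": [0, 0, 0]}
    - {"xyz": [-2.3, -5, 0], "fingers": 1, "delta_rot": [-0.1, -0.2, 0]}
    - {"xyz": [-3.1, -6.7, 0], "fingers": 1, "delta_rot": [-0.2, -0.2, 0]}
    - {"xyz": [-3.5, -7.6, 0], "fingers": 1, "delta_rot": [-0.2, -0.2, 0]}
    - {"xyz": [-3.5, -7.6, 0], "fingers": 1, "delta_rot": [-0.2, -0.2, 0]}

```text
clock: 7.02
tcp_pos: [0.5747, -0.2028, 0.3119]
orientation: [-0.203, -3.132, 0.002]
contact_force: [-0.4, 0.7, -0.9]
grip_width: 0.014
```

Run:
```python
from h import *
for n in("side","top"):
    im=imaging.grab_frame(n); cv2.imwrite(f"pics/{n}3.png",im)
plan([.5756,-.2011,.2],82.7)
```

```text
t 7.1167 tcp [ 0.575  -0.1995  0.3123] j [-0.15  0.32  0.49  1.65 -0.16  1.21  1.83] w 0.0139 F [ 0.22  0.7  -1.06]
shift cm [-0.1  -0.16 11.23] turn deg [ 0.05 -0.13  0.1 ] axes z [-0.002  0.001 -1.   ]
```

View pics/side3.png

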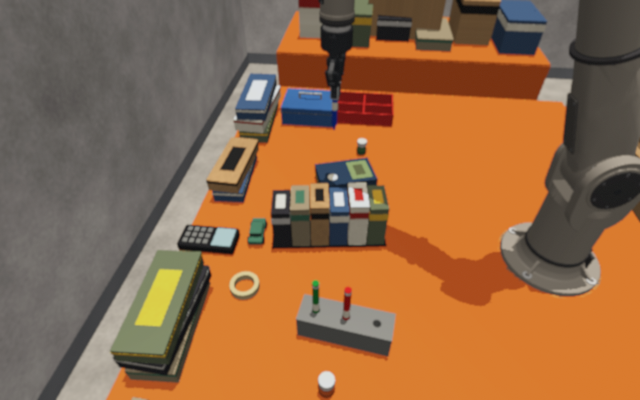

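View pics/top3.png

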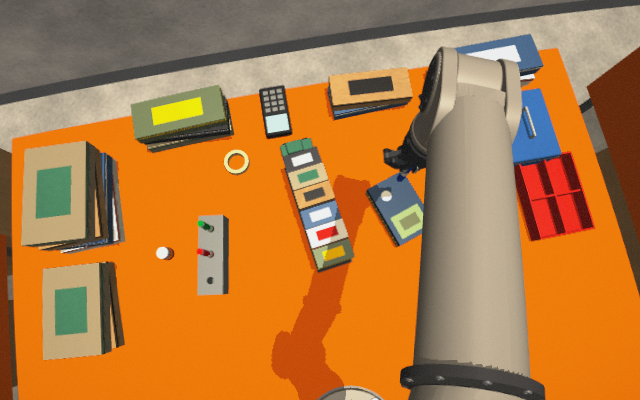

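>>> jog_arm:
  rows:
    - {"xyz": [-0.1, -0.1, 2], "fingers": 1, "delta_rot": [0, -0.1, 0]}
    - {"xyz": [-0.1, -0.15, 5], "fingers": 1, "delta_rot": [0, -0.1, 0]}
    - {"xyz": [-0.1, -0.15, 8], "fingers": 1, "delta_rot": [0, -0.1, 0]}
    - {"xyz": [-0.1, -0.15, 10.5], "fingers": 1, "delta_rot": [0, -0.1, 0]}
    - {"xyz": [-0.1, -0.15, 11.7], "fingers": 1, "delta_rot": [0, -0.1, 0]}

```text
clock: 7.53
tcp_pos: [0.5737, -0.1978, 0.1918]
orientation: [-0.193, -3.13, -0.005]
contact_force: [-0.9, 0.8, -0.6]
grip_width: 0.0138
```

>>> jog_arm:
  rows:
    - {"xyz": [0, 0, 0.2], "fingers": 1, "delta_rot": [0, 0, 0]}
    - {"xyz": [0, 0, 0.2], "fingers": 1, "delta_rot": [0, 0, 0]}
    - {"xyz": [0, 0, 0.2], "fingers": 1, "delta_rot": [0, 0, 0]}
    - {"xyz": [0, 0, 0.2], "fingers": 1, "delta_rot": [0, 0, 0]}
    - {"xyz": [0, 0, 0.2], "fingers": 1, "delta_rot": [0, 0, 0]}

```text
clock: 7.95
tcp_pos: [0.5747, -0.198, 0.1914]
orientation: [-0.192, -3.133, -0.004]
contact_force: [0.0, -1.0, -0.8]
grip_width: 0.0135
```

Run:
```python
from h import *
for n in("side","top"):
    im=imaging.grab_frame(n); cv2.imwrite(f"pics/{n}4.png",im)
    a=(340,170)if n=="top" else (290,120)
    c=im[a[1]-40:a[1]+80,a[0]-10:a[0]+100] 
    cv2.imwrite(f"pics/{n}4z.png",cv2.resize(c,None,fx=5,fy=5,interpolation=cv2.INTER_CUBIC))
plan([.5756,-.2011,.157],82.7)
o=r.get_obs()["tcp_pos"]
for n in C: print(n,proj(n,[o-[0,0,.096],o-[0,0,.06],[.5756,-.2011,.0505]]).round(1))
```

```text
t 8.05 tcp [ 0.5744 -0.198   0.191 ] j [-0.11  0.44  0.46  1.78 -0.23  0.98  1.88] w 0.0141 F [-0.43 -0.19 -0.1 ]
shift cm [-0.17 -0.3   3.39] turn deg [ 0.14 -0.23  0.26] axes z [-0.004  0.003 -1.   ]
side [[333.1 165.1]
 [333.4 155.1]
 [332.5 176.3]]
top [[387.4 192.4]
 [389.9 189.2]
 [385.6 195.5]]
```

View pics/side4z.png

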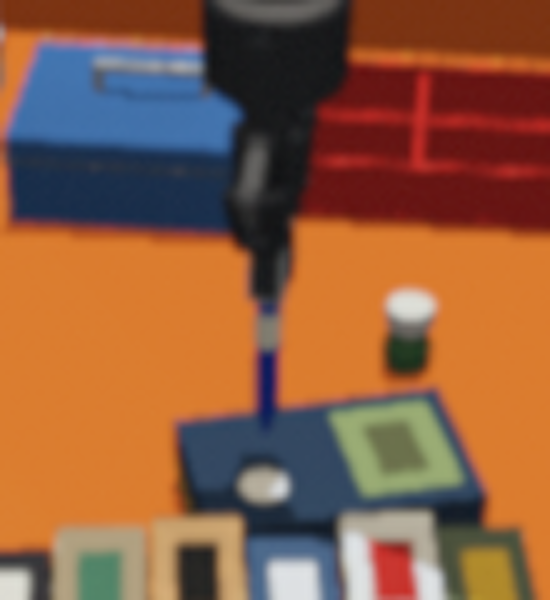

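View pics/top4z.png

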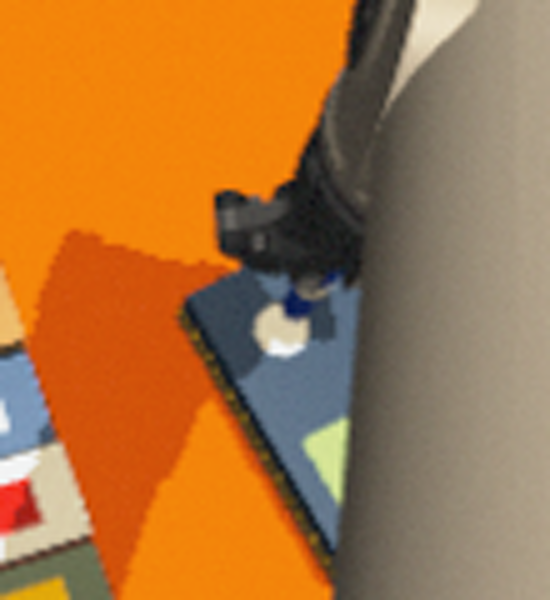

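>>> jog_arm:
  rows:
    - {"xyz": [-0.1, -0.2, 0.5], "fingers": 1, "delta_rot": [0, -0.1, 0]}
    - {"xyz": [-0.2, -0.3, 1.0], "fingers": 1, "delta_rot": [0.1, -0.2, 0]}
    - {"xyz": [-0.2, -0.3, 1.5], "fingers": 1, "delta_rot": [0.1, -0.2, 0]}
    - {"xyz": [-0.2, -0.3, 1.9], "fingers": 1, "delta_rot": [0.1, -0.2, 0]}
    - {"xyz": [-0.2, -0.3, 2.2], "fingers": 1, "delta_rot": [0.1, -0.2, 0]}

```text
clock: 8.47
tcp_pos: [0.5755, -0.2011, 0.1679]
orientation: [-0.193, -3.134, -0.002]
contact_force: [-0.4, -0.2, -0.7]
grip_width: 0.0137
```

Run:
```python
from h import *
imaging.grab_frame("side");imaging.grab_frame("side");plan([.5756,-.2011,.157],82.7)
```

```text
t 8.5667 tcp [ 0.5754 -0.201   0.168 ] j [-0.1   0.46  0.45  1.8  -0.24  0.93  1.9 ] w 0.0139 F [ 0.66  0.75 -0.38]
shift cm [-0.03 -0.01  1.1 ] turn deg [ 0.05 -0.12  0.26] axes z [-0.002  0.001 -1.   ]
```

>>> jog_arm:
  rows:
    - {"xyz": [0, 0, 0.3], "fingers": 1, "delta_rot": [0, 0, 0]}
    - {"xyz": [0, 0, 0.6], "fingers": 1, "delta_rot": [0, 0, 0]}
    - {"xyz": [0, 0, 0.8], "fingers": 1, "delta_rot": [0, 0, 0]}
    - {"xyz": [0, 0, 1.0], "fingers": 1, "delta_rot": [0, 0, 0]}
    - {"xyz": [0, 0, 1.0], "fingers": 1, "delta_rot": [0, 0, 0]}

```text
clock: 8.98
tcp_pos: [0.5751, -0.2009, 0.1575]
orientation: [-0.193, -3.133, -0.002]
contact_force: [0.7, 1.0, -0.4]
grip_width: 0.0138
```

>>> jog_arm:
  rows:
    - {"xyz": [0, 0, 0], "fingers": 1, "delta_rot": [0, 0, 0]}
    - {"xyz": [0, 0, 0], "fingers": 1, "delta_rot": [0, 0, 0]}
    - {"xyz": [0, 0, 0], "fingers": 1, "delta_rot": [0, 0, 0]}
    - {"xyz": [0, 0, 0], "fingers": 1, "delta_rot": [0, 0, 0]}
    - {"xyz": [0, 0, 0], "fingers": 1, "delta_rot": [0, 0, 0]}

```text
clock: 9.4
tcp_pos: [0.5752, -0.2009, 0.1576]
orientation: [-0.193, -3.133, -0.002]
contact_force: [-0.3, -0.4, 0.6]
grip_width: 0.0137
```

Run:
```python
from h import *
for n in("side","top"):
    im=imaging.grab_frame(n); cv2.imwrite(f"pics/{n}5.png",im)
    a=(340,170)if n=="top" else (290,120)
    c=im[a[1]-10:a[1]+80,a[0]+10:a[0]+90] 
    cv2.imwrite(f"pics/{n}5z.png",cv2.resize(c,None,fx=6,fy=6,interpolation=cv2.INTER_CUBIC))
plan([.5756,-.2011,.157],82.7)
o=r.get_obs()["tcp_pos"]
for n in C: print(n,proj(n,[o-[0,0,.096],o-[0,0,.06],[.5756,-.2011,.0505]]).round(1))
```

```text
t 9.5 tcp [ 0.5752 -0.2008  0.1576] j [-0.1   0.48  0.44  1.81 -0.25  0.91  1.91] w 0.0141 F [-0.12  0.29 -0.56]
shift cm [-0.04 -0.02  0.06] turn deg [ 0.05 -0.15  0.26] axes z [-0.002  0.001 -1.   ]
side [[332.7 173.5]
 [332.9 163.8]
 [332.5 176.3]]
top [[386.2 194.7]
 [388.6 191.7]
 [385.6 195.5]]
```

View pics/side5z.png

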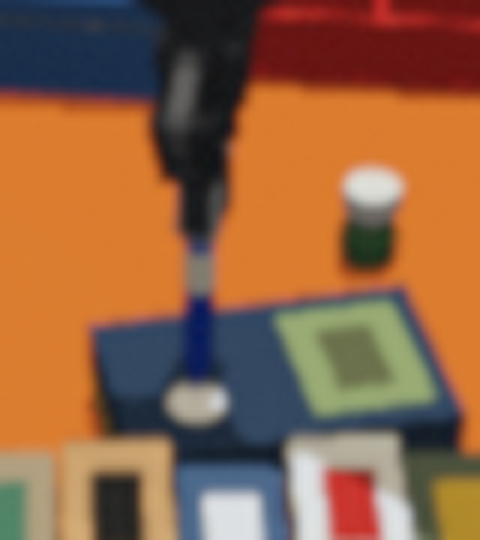

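View pics/top5z.png

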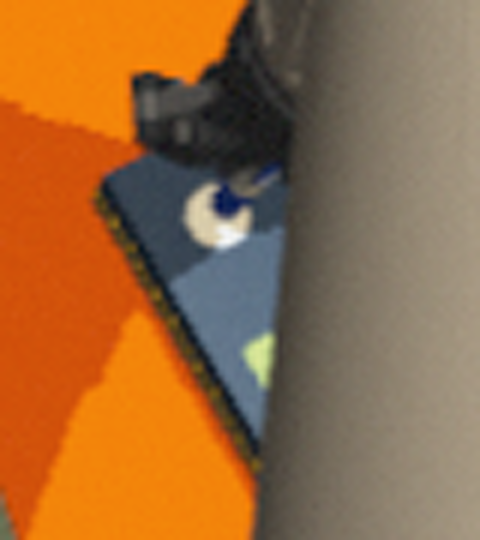

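Run:
```python
from h import *
z=lambda p,off:(np.array(p)+.5)/6-.5+off
a,b=z((198,382),[300,110]),z((223,211),[350,160])
print("nib",tri(a,b)); print("sticker",tri(z((196,401),[300,110]),z((219,215),[350,160])))
o=r.get_obs(); print(o["qvel"].round(4),o["clock"])
```

```text
nib (array([ 0.57533336, -0.20239854,  0.06104974]), np.float64(0.000673495301976563))
sticker (array([ 0.57618445, -0.20298481,  0.04838554]), np.float64(0.0006024679208013168))
[ 0.0009 -0.0001 -0.      0.0003 -0.0013 -0.001   0.0005] 9.5
```

Triangulated from both cameras, the nib is about 1 mm sideways of the sticker centre and 10.5–12.5 mm above it. The arm is still and the marker is held, so I'm handing in.

```bash
python3 -c "
from bench import r
print(r.hand_in()); o=r.get_obs(); print(o['clock'],o['tcp_pos'],o['grip_width'])"
```

```text
the job is handed in; nothing more can be done
None
the job is handed in; nothing more can be done
```

I pulled the blue marker out of its well and carried it over the row with the nib at about 0.21 m, against 0.145 m for the tallest box. It is now held upright above the sticker, and I handed the job in at about 9.5 s. The hand-in gave no verdict.

**Last checks before hand-in:**
- **Nib position:** triangulated from both cameras, it was about 1 mm sideways of the sticker centre and 10.5–12.5 mm above the sticker. The arm's own pose agreed to within about 2 mm.
- **Sticker height:** triangulation put it at 48.4 mm instead of the stated 50.5 mm. This is about the stated calibration error and explains the range in the nib height.
- **Hold:** the tool axis was within 0.2° of vertical and the arm was still. The fingers read 14 mm on the 15 mm barrel, with only noise-level outside force.
- **Other objects:** I saw no sign in the pictures that anything else had moved, but I did not measure it. I also measured no contact force on the row or kit directly.

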